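Clamp the cork sanding block in the push-lock clamp

ROBOT

A 6-joint arm with a two-finger parallel gripper is mounted at the origin on a cart in front of the work surface, level with it; the furniture and walls round the work are solid. World frame = base frame: x ahead of the robot, y to its left, z up, the work surface at z = 0. Lengths are in mm, angles in rad, forces in N, time in s.
With the tool pointing down it reaches from about 275 to 1000 mm from the base axis. Payload 8.4 kg.
Tool frame: the origin (TCP) lies on the centre line of the jaws, within the pads' length; the fingertips stand 17 mm ahead of it and the grasp point (between the pads) lies 2 mm behind it (ctrl.nose_length is the distance from the TCP to the fingertips, in mm); z points along the fingers, y is the line along which they close (so a half turn about z gives the same grasp; the last joint's range is limited). The gripper opens to 85 mm and grips with 20 to 120 N. Pads are 22 mm wide; open, the fingers measure 114 mm over their backs; the gripper's body (76 mm by 85 mm) begins 54 mm behind the grasp point. The pads swing forward as they close: fully open they stand 13 mm farther back than shut.
Start: joints at [-0.002, 0.353, 1.633, -0, 1.155, -0.002], TCP at [625.002, -0, 222.981] pointing down, gripper open.
Joint ranges: [-2.63, 2.63], [-0.92, 2.1], [0.06, 2.66], [-1.3, 4.44], [0, 2.69], [-3.02, 3.02]. Speed limits (rad/s): [2.22, 2.22, 2.79, 3.14, 3.14, 3.14].

INTERFACE

Orientations are given as a unit quaternion [x, y, z, w].
In Python, from cell import ctrl gives the robot as it stands.
- The arm moves only by the tool arm_command, never from a script. Its argument "targets" is a list of rows, each an object with "translation": the shift along the world's x, y, z in mm, a list of three; "angular": the turn, a rotation vector about the world's x, y, z in degrees, a list of three; "jaw": the opening, from 0 (shut) to 1 (fully open). In form: [{"translation": [dx, dy, dz], "angular": [wx, wy, wz], "jaw": jaw}, ...]. A call has 1 to 10 rows; each row is the pose to reach, as a shift and turn from the pose commanded when the call began; what a row does not reach only later rows make up. A row lasts 1/8 s, in which the tool goes at most 62.5 mm and 10.7 degrees, less where a joint would pass 70% of its speed; a pose out of reach is approached as far as the arm can. A call with a gripper value outside its range is refused whole. The fingers move at their own pace and stop on an object; "force" is the grip in N (left out, the last holds). Time passes only in rows, so rows that repeat a pose let the fingers close. It gives the time, the measured TCP pose, the force, the opening and the grip force at its end, in the units of the state.
- ctrl.sense(): the state, without advancing time (a new reading comes with each control period).
- ctrl.camera(name): name is "scene" or "side" or "wrist"; returns a dict with "color" (384x512x3 uint8, red, green, blue), "fx", "fy", "cx", "cy" (pixels), "cam_to_world" (4x4, takes a point from camera to world coordinates). Camera axes: x right, y up, looking along -z (the intrinsics and any distortion apply to the point x, -y, -z); pixel columns grow to the right and rows downward; lengths in mm; the calibration is good to about 2 mm. A picture is of the moment at which its call begins. There is no depth.
- ctrl.finish_job(): hands the job in; it is judged then, once.
Trained networks look in a picture, given as the dict that the camera call returned (one of the last four; its "shot" number tells which), for a name from the list of things; names that differ only in an ending like _2 or _b are one class to them, and where a whole thing is asked for, a point or a joint stands for the part that bears it (a point fixed in the world has none). Each returns a list of dicts, best first, with "score" (0 to 1); they miss things now and then, are a little off and sometimes report something else, mostly with a low value. They report only what shows in the picture. A call takes as long as a camera call.
- ctrl.recognise(query, picture): "point" ([x, y, z] in mm, in world coordinates, good to about 4 mm: the middle of the surface that is visible of it).
- ctrl.place_of(query, picture): "point" ([x, y, z] in mm, in world coordinates, good to about 4 mm: a listed point, or the origin of a listed thing).
The state is a dict: "time_s": time; "q": joint angles; "qd": joint speeds; "tau": joint torques, N m; "ee_pos": TCP position; "tcp_rot": TCP orientation; "force": force on the tool from outside, world axes, zero at the start; "moment": the same for the moment, N m; "opening": opening from 0.0 (shut) to 1.0 (fully open); "grip_force": force on a finger pad.
Only numpy, scipy, OpenCV 4.12 (cv2) and the standard library are available. Lean on these libraries where they do the work, as an engineer would, in place of code of your own. Each camera call takes 0.05 s, during which the arm holds its last target. There are 200 camera calls.

TASK

Fix the cork sanding block in the push-lock clamp on the plywood board: slide it flat and endways into the throat until it is fully home against the back stop, then click the clamp shut on it with the black cap and leave it held. The cap looks the same whether the clamp is open or shut, so find that out by touch, and never press it with more than 30 N. Leave the bottle, the little house and the steel weight where they stand.

Things in the scene. Friction and masses are not known exactly. Their poses are not given: they have to be found in the camera images.
- work_board: Plywood board, fixed, 230 x 180 mm, top 18 mm above the bench. Origin under its centre, on the bench. Its x axis runs along its length; the clamp stands on its +x half, with the mouth towards -x; the block lies before the mouth.
- clamp: Grey push-lock clamp fixed on the board; origin on the board's top under the middle of its mouth, x axis into the throat, z up. The hood over the throat (x = 0 to 45 mm, y = -28 to 28 mm) is 60 mm high, the tower behind it (x = 45 to 91 mm, y = -28 to 28 mm) 68 mm. A closed bay with no opening (x = 0 to 91 mm, y = 28 to 68 mm, 60 mm high) is part of it.
- clamp_mouth (a point): Middle of the clamp's mouth, in the plane of its front face, 13 mm above the board; x axis into the throat, z up. The throat is 37 mm wide, 28.5 mm high and 45 mm deep, floored by the board, ending at a steel back stop. Two steel lips, flaring outwards, reach 11 mm before the face. When the block is home its centre lies at this point.
- foot_place (a point): Place of the hidden rubber foot in the roof of the throat (26.5 mm in from the face, 30 mm above the board; 24 mm long, 16 mm wide). Clamp open: it is up, 4 mm above the block's top. Clamp shut: its underside hangs about 4 mm below the height of the block's top, so the block stops about 14 mm inside the face. Shut on the block it presses with about 3 N.
- cap_top (a point): Centre of the flat top of the black round cap (27 mm wide, 30 mm proud of the tower) when not pressed, 68 mm behind the face, 100 mm above the board; fixed point, z up. Press straight down. A weak spring (1 N) always lifts the cap fully, whatever the lock's state. The cap first moves freely: 2 to 8 mm if open, 11 to 17 mm if shut; then the lock resists with 4 N or more.
- cap_base (a point): Centre of the tower's top under the cap, 68 mm above the board. A press to the buffer (18 to 24 mm down, differs from clamp to clamp) and full release turns open to shut or shut to open; a shorter press changes nothing. Force at the buffer about 9 N with the throat empty, 15 N with the block in, then some 4 N more per mm. About 20 N is a full press; the cap ends at 28 mm. The start state is not known.
- cork_block_centre (a point): Centre of the loose cork sanding block lying flat on the board before the mouth, roughly pointing at it; 32 mm wide (its x axis), 90 mm long (its y axis, the direction that goes into the throat, either end first), 26 mm high (its z axis, up). 35 to 70 g.
- bottle_centre (a point): Centre of a small glue bottle, 34 mm wide, 92 mm tall, standing on the board at the clamp's +y side. Not to be moved.
- house_centre (a point): Centre of a little grey model house, 34 x 40 mm, 44 mm tall, standing on the board at the clamp's -y side. Not to be moved.
- weight_centre (a point): Centre of a small ground steel weight, 25 x 40 mm, 26 mm tall, standing on the board at the clamp's -y side near the mouth. Not to be moved.

How it is judged:
By the outcome, as a careful person would: the job done as asked, in the order asked, and still so for the second after the job is handed in, with the robot touching nothing.
It also fails if it takes over 64 s, if anything falls off the work surface, if the arm or the gripper's body presses on something with over 40 N, if the wrist force passes 120 N, or if a joint passes its speed limit or range.

## Working session

There is one attempt and no reset: what is moved stays moved. The work goes in short steps, Python scripts to look and compute and a tool call to move; the robot and the scene stay as the last step left them, time stands still between calls to the robot, and variables do not carry over. Pictures are saved under pics/ and viewed, at most 10 in all, crops included, and the job is handed in when it is done.

Besides the shell and the picture viewer there is one more tool, called after "Call:" as name(argument=value, ...), one argument or row to a line, values as JSON. arm_command: Moves the arm, as the interface text tells. Its arguments: {"type":"object","properties":{"targets":{"type":"array","items":{"type":"object","properties":{"translation":{"type":"array","items":{"type":"number"}},"angular":{"type":"array","items":{"type":"number"}},"jaw":{"type":"number"}}}},"force":{"type":"number"}},"required":["targets"]}

```bash
mkdir -p pics; ls
python3 - <<'E'
from cell import ctrl
import cv2
s=ctrl.sense();print(s['time_s'],s['ee_pos'],s['tcp_rot'],s['force'],s['opening'])
for n in ['scene','side','wrist']:
    p=ctrl.camera(n);cv2.imwrite(f'pics/a_{n}.png',p['color'][:,:,::-1])
    for k in ['clamp_mouth','cap_top','cork_block_centre','bottle_centre','house_centre','weight_centre','work_board','clamp']:
        r=ctrl.place_of(k,p)
        print(n,k,[( [round(float(v)) for v in x['point']],round(x['score'],2)) for x in r[:2]])
E
```

```text
pics
0.0 [ 6.24524551e+02 -1.06300891e-02  2.22268407e+02] [ 7.07119590e-01  7.07093641e-01 -4.82887229e-04 -4.85302163e-04] [-0.44048253  0.72031743  1.07330459] 1.0001152785987373
scene clamp_mouth [([542, 292, 33], 0.62)]
scene cap_top [([562, 360, 121], 0.89)]
scene cork_block_centre [([533, 233, 31], 0.93)]
scene bottle_centre [([466, 380, 61], 0.79)]
scene house_centre [([615, 364, 40], 0.73)]
scene weight_centre [([601, 312, 31], 0.59), ([531, 232, 28], 0.32)]
scene work_board [([527, 299, 2], 0.62)]
scene clamp [([546, 299, 21], 0.69), ([524, 305, 0], 0.26)]
side clamp_mouth [([544, 291, 32], 0.95)]
side cap_top [([560, 362, 122], 0.65)]
side cork_block_centre [([530, 231, 34], 0.61), ([471, 378, 62], 0.31)]
side bottle_centre [([470, 380, 65], 0.67)]
side house_centre [([619, 366, 42], 0.64)]
side weight_centre [([598, 312, 33], 0.47)]
side work_board [([530, 303, -1], 0.98), ([620, 366, 42], 0.49)]
side clamp [([542, 296, 16], 0.59)]
wrist clamp_mouth []
wrist cap_top []
wrist cork_block_centre []
wrist bottle_centre []
wrist house_centre []
wrist weight_centre []
wrist work_board []
wrist clamp []
```

Run:
```python
import cv2,numpy as np
a=cv2.imread('pics/a_scene.png');b=cv2.imread('pics/a_side.png')
cv2.imwrite('pics/v1.png',cv2.resize(a,(800,600)));cv2.imwrite('pics/v2.png',cv2.resize(b,(800,600)))
```

```text
(no output)
```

View pics/v1.png

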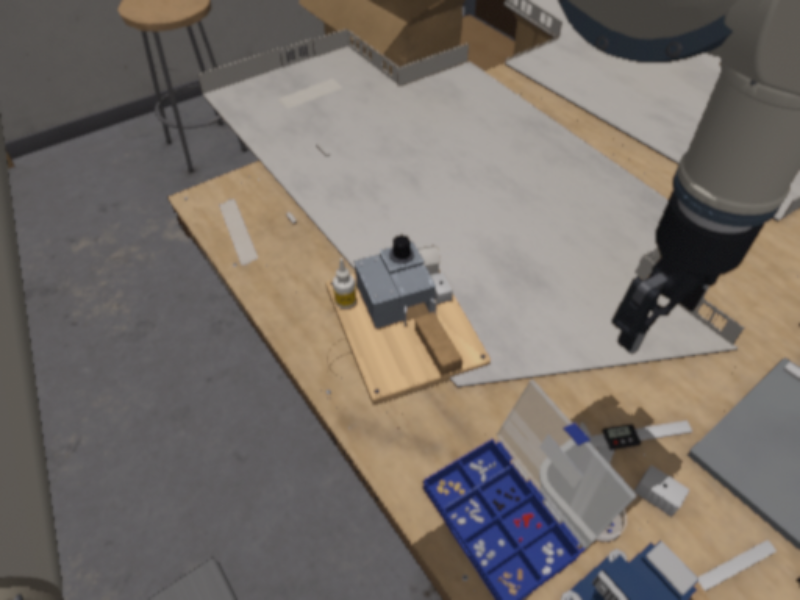

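View pics/v2.png

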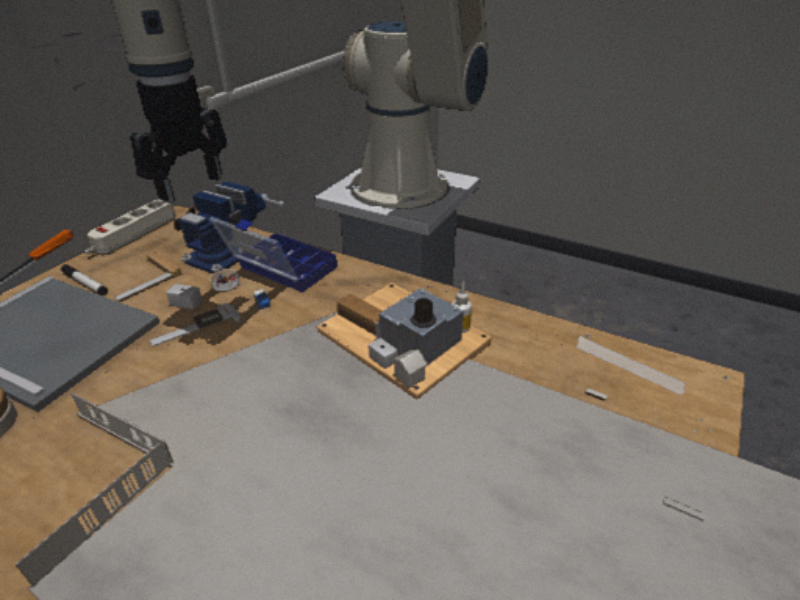

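Call:
arm_command(
  targets=[
    {"translation": [-17,45,16],"angular": [0,0,0],"jaw": 1},
    {"translation": [-34,90,32],"angular": [0,0,0],"jaw": 1},
    {"translation": [-51,135,50],"angular": [0,0,0],"jaw": 1},
    {"translation": [-68,180,65],"angular": [0,0,0],"jaw": 1},
    {"translation": [-85,230,80],"angular": [0,0,0],"jaw": 1},
    {"translation": [-85,230,80],"angular": [0,0,0],"jaw": 1},
    {"translation": [-85,230,80],"angular": [0,0,0],"jaw": 1},
  ],
)

```text
time_s: 2.22
ee_pos: [539.9, 229.7, 302.7]
tcp_rot: [0.707, 0.707, -0.0, 0.0]
force: [-0.2, 0.4, -0.4]
opening: 1.003
grip_force: 0.0
```

Run:
```python
from cell import ctrl
import cv2,numpy as np
s=ctrl.sense();print(s['time_s'],s['ee_pos'],s['q'],s['force'])
p=ctrl.camera('wrist');cv2.imwrite('pics/w1.png',cv2.resize(p['color'][:,:,::-1],(800,600)))
print({k:p[k] for k in p if k!='color'})
np.savez('w1.npz',**{k:p[k] for k in ['color','fx','fy','cx','cy','cam_to_world']})
for k in ['clamp_mouth','cap_top','cork_block_centre','bottle_centre','house_centre','weight_centre','work_board','clamp']:
    r=ctrl.place_of(k,p)
    print(k,[( [round(float(v)) for v in x['point']],round(x['score'],2)) for x in r[:2]])
```

```text
2.225 [539.89744112 229.73708215 302.74237488] [ 4.00036320e-01  2.27882832e-01  1.62475823e+00 -4.90564657e-04
  1.28931260e+00  3.99339622e-01] [-0.19763118  0.4065572  -0.37712888]
{'fx': 279.7689437208344, 'fy': 279.7689437208344, 'cx': 254.95394974281, 'cy': 193.6918512701027, 'cam_to_world': array([[ 9.99999844e-01, -4.41721873e-04, -3.43280061e-04,
         5.41350223e+02],
       [ 5.20092176e-04,  9.60107536e-01,  2.79630556e-01,
         3.01682560e+02],
       [ 2.06066841e-04, -2.79630691e-01,  9.60107616e-01,
         4.53823723e+02],
       [ 0.00000000e+00,  0.00000000e+00,  0.00000000e+00,
         1.00000000e+00]]), 'shot': 4}
clamp_mouth [([539, 294, 32], 0.71)]
cap_top [([559, 358, 115], 0.95), ([524, 302, -1], 0.47)]
cork_block_centre [([527, 229, 32], 0.96)]
bottle_centre [([467, 381, 62], 0.76)]
house_centre [([615, 362, 40], 0.96)]
weight_centre [([597, 307, 34], 0.97)]
work_board []
clamp [([544, 293, 15], 0.84)]
```

View pics/w1.png

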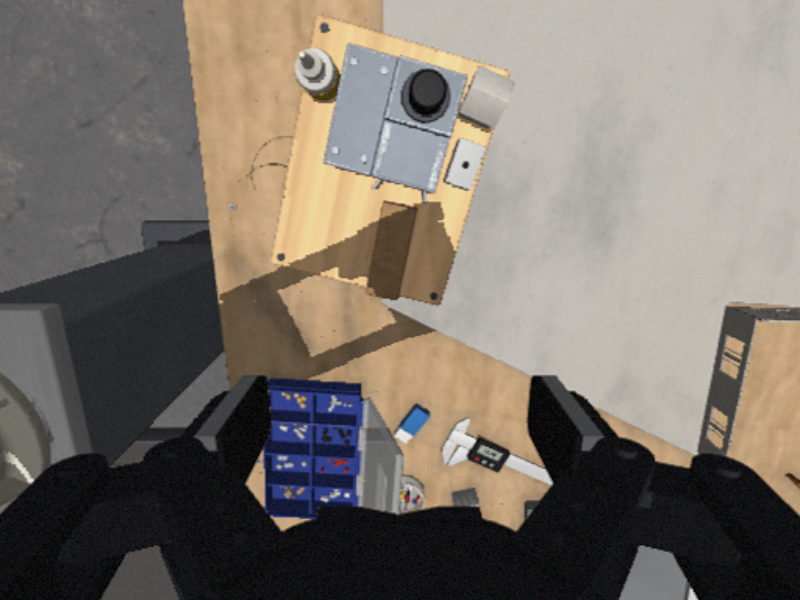

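Run:
```python
import cv2,numpy as np
c=np.load('w1.npz')['color'][:,:,::-1]
cr=c[100:205,190:310]; cr=np.clip(cr.astype(float)*1.5,0,255).astype('uint8')
cv2.imwrite('pics/w1c.png',cv2.resize(cr,None,fx=5.7,fy=5.7,interpolation=cv2.INTER_CUBIC))
```

```text
(no output)
```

View pics/w1c.png

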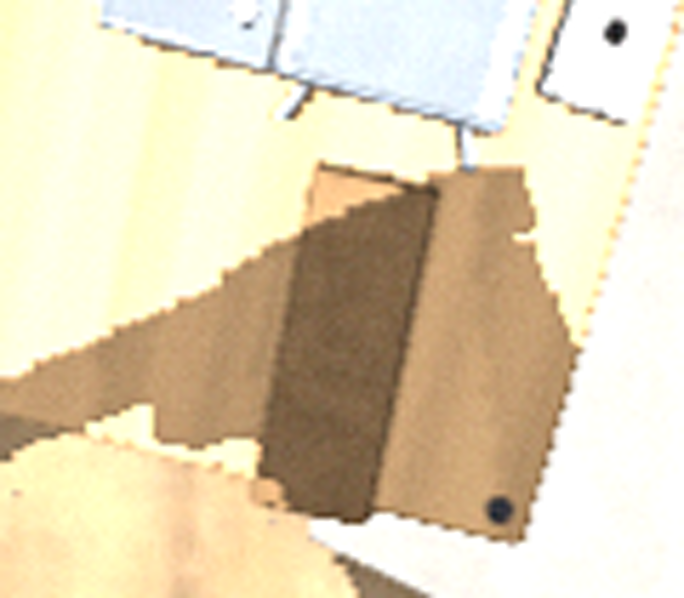

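```bash
cat > h.py <<'E'
import numpy as np
def bp(p,u,v,z):
    d=np.array([(u-p['cx'])/p['fx'],-(v-p['cy'])/p['fy'],-1.]);T=p['cam_to_world']
    d=T[:3,:3]@d;o=T[:3,3];return o+d*(z-o[2])/d[2]
E
python3 - <<'E'
from h import *
p=np.load('w1.npz')
c=lambda u,v:(190+u/5.7,100+v/5.7)
f=lambda u,v:(u*.64,v*.64)
for n,uv,z in [('FL',c(318,166),44),('FR',c(434,192),44),('RR',c(363,521),44),('RL',c(252,490),44),
 ('hoodR',c(497,131),78),('bayL',c(98,24),78),('bayrear',f(347,43),78),('towR',f(467,73),86),('towFR',f(454,137),86),('towFL',f(385,118),86),('cap',f(430,90),118)]:
    print(n,bp(p,*uv,z).round(1))
E
```

```text
FL [528.3 278.5  44. ]
FR [557.5 272.1  44. ]
RR [539.6 185.9  44. ]
RL [510.1 194.5  44. ]
hoodR [570.4 288.2  78. ]
bayL [480.3 311.5  78. ]
bayrear [502.2 398.6  78. ]
towR [593.6 376.4  86. ]
towFR [585.3 330.8  86. ]
towFL [531.  344.6  86. ]
cap [563.6 359.1 118. ]
```

Call:
arm_command(
  targets=[
    {"translation": [6,40,-25],"angular": [0,0,-7],"jaw": 0},
    {"translation": [12,80,-50],"angular": [0,0,-14.4],"jaw": 0},
    {"translation": [22,130,-80],"angular": [0,0,-14.4],"jaw": 0},
    {"translation": [22,130,-120],"angular": [0,0,-14.4],"jaw": 0},
    {"translation": [22,130,-148],"angular": [0,0,-14.4],"jaw": 0},
    {"translation": [22,130,-158],"angular": [0,0,-14.4],"jaw": 0},
    {"translation": [22,130,-158],"angular": [0,0,-14.4],"jaw": 0},
    {"translation": [22,130,-158],"angular": [0,0,-14.4],"jaw": 0},
  ],
  force=20,
)

```text
time_s: 3.68
ee_pos: [562.9, 360.3, 146.5]
tcp_rot: [0.79, 0.613, 0.001, 0.0]
force: [0.5, -0.3, 0.7]
opening: 0.002
grip_force: 0.0
```

Run:
```python
from cell import ctrl
import cv2,numpy as np
from h import *
s=ctrl.sense();print(s['time_s'],s['ee_pos'],s['force'],s['opening'])
p=ctrl.camera('wrist');cv2.imwrite('pics/w2.png',cv2.resize(p['color'][:,:,::-1],(800,600)))
np.savez('w2.npz',**{k:p[k] for k in ['color','fx','fy','cx','cy','cam_to_world']})
print(ctrl.nose_length,ctrl.place_of('cap_top',p)[:1],ctrl.place_of('clamp_mouth',p)[:1])
```

```text
3.675 [562.8783186  360.31572679 146.53097805] [ 0.47500843 -0.26546059  0.69598845] 0.0023070161295478987
17.0 [{'point': [560.2, 359.5, 115.6], 'score': 0.78}] [{'point': [561.5, 362.1, 83.5], 'score': 0.46}]
```

View pics/w2.png

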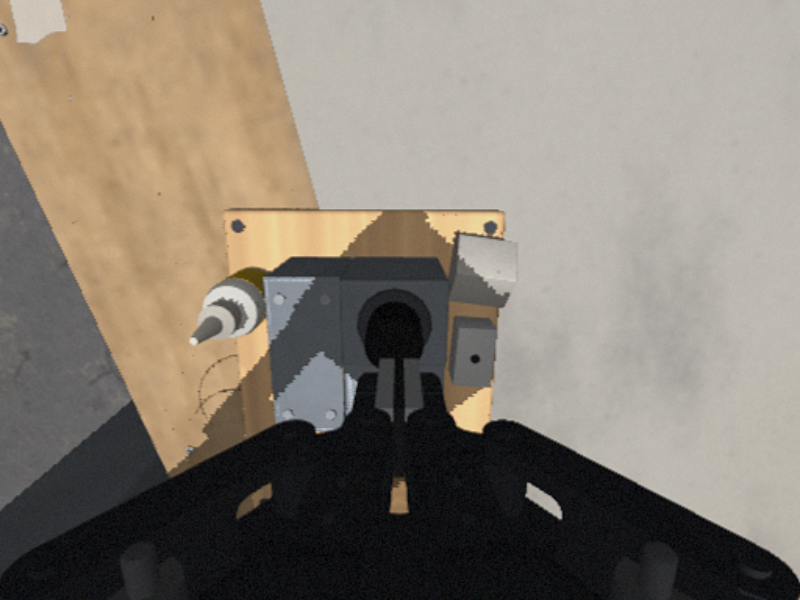

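Call:
arm_command(
  targets=[
    {"translation": [0,0,-6],"angular": [0,0,0],"jaw": 0},
    {"translation": [0,0,-11],"angular": [0,0,0],"jaw": 0},
    {"translation": [0,0,-14],"angular": [0,0,0],"jaw": 0},
    {"translation": [0,0,-17],"angular": [0,0,0],"jaw": 0},
    {"translation": [0,0,-19],"angular": [0,0,0],"jaw": 0},
    {"translation": [0,0,-21],"angular": [0,0,0],"jaw": 0},
    {"translation": [0,0,-21],"angular": [0,0,0],"jaw": 0},
    {"translation": [0,0,-21],"angular": [0,0,0],"jaw": 0},
  ],
)

```text
time_s: 4.82
ee_pos: [562.0, 360.0, 124.1]
tcp_rot: [0.79, 0.613, 0.0, -0.0]
force: [0.5, 0.6, 0.3]
opening: -0.003
grip_force: 0.0
```

Call:
arm_command(
  targets=[
    {"translation": [0,0,-2],"angular": [0,0,0],"jaw": 0},
    {"translation": [0,0,-2],"angular": [0,0,0],"jaw": 0},
    {"translation": [0,0,-2],"angular": [0,0,0],"jaw": 0},
  ],
)

```text
time_s: 5.2
ee_pos: [562.0, 360.0, 122.0]
tcp_rot: [0.79, 0.613, -0.0, -0.0]
force: [-0.4, -1.0, 0.3]
opening: -0.0
grip_force: 0.0
```

Call:
arm_command(
  targets=[
    {"translation": [0,0,-2],"angular": [0,0,0],"jaw": 0},
    {"translation": [0,0,-2],"angular": [0,0,0],"jaw": 0},
    {"translation": [0,0,-2],"angular": [0,0,0],"jaw": 0},
  ],
)

```text
time_s: 5.58
ee_pos: [562.0, 360.0, 119.9]
tcp_rot: [0.79, 0.613, -0.0, -0.0]
force: [-1.2, -0.3, 0.5]
opening: 0.006
grip_force: 0.0
```

Call:
arm_command(
  targets=[
    {"translation": [0,0,-1.5],"angular": [0,0,0],"jaw": 0},
    {"translation": [0,0,-1.5],"angular": [0,0,0],"jaw": 0},
    {"translation": [0,0,-1.5],"angular": [0,0,0],"jaw": 0},
  ],
)

```text
time_s: 5.95
ee_pos: [562.0, 360.0, 118.5]
tcp_rot: [0.79, 0.613, -0.0, -0.0]
force: [-0.9, -0.1, 0.4]
opening: -0.0
grip_force: 0.0
```

Call:
arm_command(
  targets=[
    {"translation": [0,0,-1.5],"angular": [0,0,0],"jaw": 0},
    {"translation": [0,0,-1.5],"angular": [0,0,0],"jaw": 0},
    {"translation": [0,0,-1.5],"angular": [0,0,0],"jaw": 0},
  ],
)

```text
time_s: 6.32
ee_pos: [562.0, 360.0, 117.0]
tcp_rot: [0.79, 0.613, 0.0, -0.0]
force: [-0.9, -0.4, 0.1]
opening: -0.003
grip_force: 0.0
```

Run:
```python
from cell import ctrl
import cv2,numpy as np
p=ctrl.camera('wrist')['color'][150:290,150:350,::-1]
q=ctrl.camera('side')['color'][165:265,200:340,::-1]
p=cv2.resize(p,(400,300));q=cv2.resize(q,(400,300),interpolation=cv2.INTER_CUBIC)
cv2.imwrite('pics/w3.png',np.clip(np.hstack([p,q])*1.8,0,255))
print(ctrl.sense()['force'])
```

```text
[ 0.33704383 -0.62866793  0.06106305][ WARN:0@1.311] global loadsave.cpp:1063 imwrite_ Unsupported depth image for selected encoder is fallbacked to CV_8U.
```

View pics/w3.png

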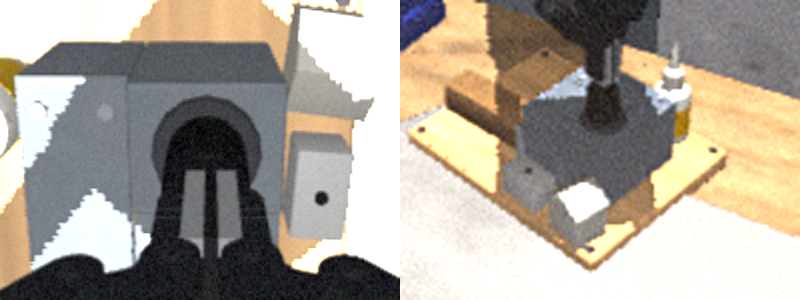

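Call:
arm_command(
  targets=[
    {"translation": [0,0,-1],"angular": [0,0,0],"jaw": 0},
    {"translation": [0,0,-2],"angular": [0,0,0],"jaw": 0},
    {"translation": [0,0,-2],"angular": [0,0,0],"jaw": 0},
  ],
)

```text
time_s: 6.8
ee_pos: [561.9, 360.0, 114.9]
tcp_rot: [0.79, 0.613, -0.0, -0.0]
force: [-0.7, 0.3, -0.1]
opening: -0.003
grip_force: 0.0
```

Call:
arm_command(
  targets=[
    {"translation": [0,0,-1],"angular": [0,0,0],"jaw": 0},
    {"translation": [0,0,-2],"angular": [0,0,0],"jaw": 0},
    {"translation": [0,0,-2],"angular": [0,0,0],"jaw": 0},
  ],
)

```text
time_s: 7.18
ee_pos: [561.9, 359.9, 112.9]
tcp_rot: [0.79, 0.613, -0.0, -0.0]
force: [-0.1, 0.5, -0.0]
opening: 0.002
grip_force: 0.0
```

```bash
cat >> h.py <<'E'
def pj(p,P):
    T=p['cam_to_world'];c=T[:3,:3].T@(np.array(P,float)-T[:3,3])
    return np.array([p['cx']+p['fx']*c[0]/-c[2],p['cy']-p['fy']*c[1]/-c[2]])
E
python3 - <<'E'
from cell import ctrl
import cv2
from h import *
ims=[]
s=ctrl.sense();t=s['ee_pos'];print(t,s['force'])
for n,(x0,y0,w,h) in {'wrist':(150,150,200,150),'side':(210,165,120,90),'scene':(215,135,80,60)}.items():
    p=ctrl.camera(n);k=400/w
    im=cv2.resize(p['color'][y0:y0+h,x0:x0+w,::-1],(400,300),interpolation=cv2.INTER_CUBIC)
    im=np.clip(im*1.8,0,255).astype('uint8').copy()
    for P,c in [(t-[0,0,17],(0,0,255)),((562.5,360,86),(0,255,0)),((562.5,360,118),(255,0,0))]:
        u=(pj(p,P)-[x0,y0])*k;cv2.circle(im,tuple(int(a) for a in u),4,c,-1)
    ims.append(im)
cv2.imwrite('pics/w4.png',np.vstack([np.hstack(ims[:2]),np.hstack([ims[2],ims[2]*0])]))
E
```

```text
[561.90940702 359.92642257 112.85647814] [-0.12016234  0.47638265 -0.01355871]
```

View pics/w4.png

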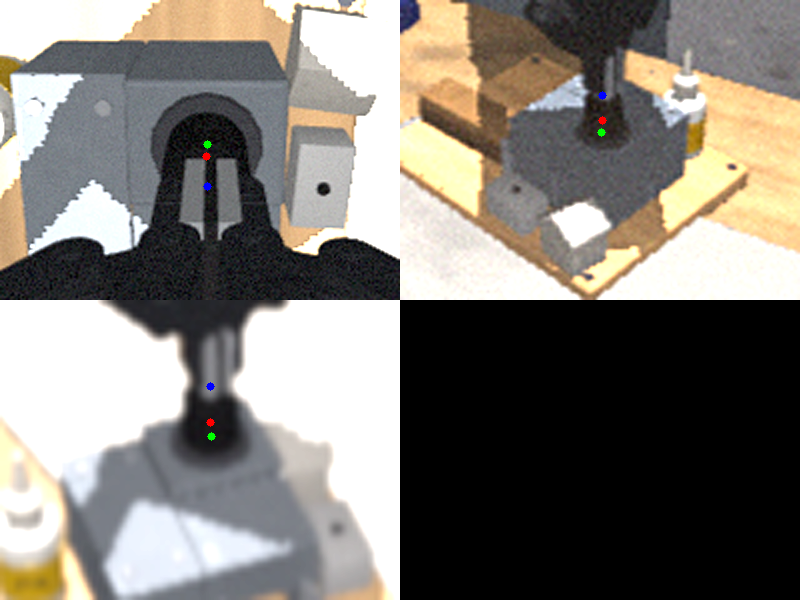

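```bash
cat > st.py <<'E'
from cell import ctrl
import numpy as np
np.set_printoptions(precision=4,suppress=True)
s=ctrl.sense();print({k:np.array(s[k]) for k in ['time_s','ee_pos','q','tau','force','moment','opening','grip_force']})
E
python3 st.py
```

```text
{'time_s': array(7.325), 'ee_pos': array([562.0104, 359.9936, 112.9859]), 'q': array([0.5675, 0.5288, 1.6238, 0.    , 0.989 , 0.8188]), 'tau': array([  0.0001, -68.7048, -30.3928,   0.    ,   0.0023,  -0.    ]), 'force': array([-0.1337,  0.0402,  0.0982]), 'moment': array([ 0.0332,  0.012 , -0.0285]), 'opening': array(-0.0013), 'grip_force': array(0.)}
```

Call:
arm_command(
  targets=[
    {"translation": [0,0,5],"angular": [0,0,0],"jaw": 0},
    {"translation": [0,0,10],"angular": [0,0,0],"jaw": 0},
    {"translation": [0,0,10],"angular": [0,0,0],"jaw": 0},
    {"translation": [0,0,10],"angular": [0,0,0],"jaw": 0},
  ],
)

```text
time_s: 7.82
ee_pos: [562.0, 360.0, 123.1]
tcp_rot: [0.79, 0.613, 0.0, -0.0]
force: [0.7, -1.3, 1.1]
opening: 0.005
grip_force: 0.0
```

```bash
python3 st.py
```

```text
{'time_s': array(7.825), 'ee_pos': array([562.0044, 360.0286, 123.0791]), 'q': array([0.5675, 0.5173, 1.6176, 0.    , 1.0066, 0.8188]), 'tau': array([  0.0011, -68.7662, -31.0745,   0.0003,  -0.0052,   0.    ]), 'force': array([ 0.6541, -1.3198,  1.0859]), 'moment': array([-0.0203, -0.0038, -0.0161]), 'opening': array(0.0046), 'grip_force': array(0.)}
```

Call:
arm_command(
  targets=[
    {"translation": [0,0,10],"angular": [0,0,0],"jaw": 0},
    {"translation": [0,0,24],"angular": [0,0,0],"jaw": 0},
    {"translation": [0,0,24],"angular": [0,0,0],"jaw": 0},
    {"translation": [0,0,24],"angular": [0,0,0],"jaw": 0},
  ],
)

```text
time_s: 8.32
ee_pos: [562.0, 360.0, 147.2]
tcp_rot: [0.79, 0.613, 0.0, 0.0]
force: [0.4, -0.9, -0.1]
opening: 0.001
grip_force: 0.0
```

```bash
python3 st.py
```

```text
{'time_s': array(8.325), 'ee_pos': array([562.0135, 360.0195, 147.1926]), 'q': array([ 0.5675,  0.4908,  1.6012, -0.    ,  1.0493,  0.8188]), 'tau': array([ -0.0006, -68.5155, -32.439 ,   0.0001,  -0.0125,  -0.    ]), 'force': array([ 0.379 , -0.9118, -0.0666]), 'moment': array([-0.0466,  0.0071, -0.0085]), 'opening': array(0.0005), 'grip_force': array(0.)}
```

Run:
```python
from h import *
p=np.load('w2.npz')
for z in (86,96,118):
    print(z,[bp(p,u*.64,v*.64,z).round(1)[:2] for u,v in [(364,335),(424,335),(395,302),(395,289)]], 'ctr',pj(p,(562.5,360,z))/.64)
import cv2
c=p['color'][150:270,200:300,::-1]
c=np.clip(c.astype(float)*4+10,0,255).astype('uint8')
cv2.imwrite('pics/w2c.png',cv2.resize(c,(500,600),interpolation=cv2.INTER_CUBIC))
from cell import ctrl
ims=[]
for n,(x0,y0,w,h) in {'side':(220,165,80,60),'scene':(215,135,80,60)}.items():
    q=ctrl.camera(n)
    im=cv2.resize(q['color'][y0:y0+h,x0:x0+w,::-1],(400,300),interpolation=cv2.INTER_CUBIC)
    ims.append(np.clip(im.astype(float)*4,0,255).astype('uint8'))
o=np.vstack(ims);o=cv2.resize(o,(400,600))
cv2.imwrite('pics/w2c.png',np.hstack([cv2.imread('pics/w2c.png')[:, :400],o]))
```

```text
86 [array([545.4, 358.1]), array([575.3, 350.3]), array([565.3, 371.2]), array([567. , 377.7])] ctr [395.18840403 323.69802666]
96 [array([547.1, 361.5]), array([575.6, 354.1]), array([566.1, 374. ]), array([567.7, 380.2])] ctr [395.07790914 330.31382962]
118 [array([550.9, 368.9]), array([576.3, 362.3]), array([567.8, 380. ]), array([569.2, 385.6])] ctr [394.79605348 347.18973703]
```

View pics/w2c.png

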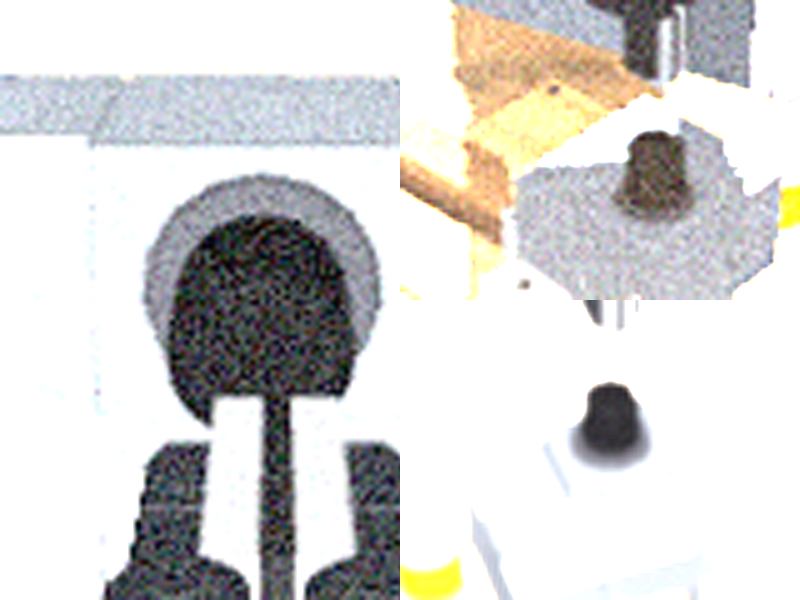

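Run:
```python
from h import *
from cell import ctrl
t=ctrl.sense()['ee_pos']
for n in ['side','scene']:
    q=ctrl.camera(n)
    print(n,q['cam_to_world'][:3,3].round(),[(z,pj(q,(562,360,z)).round(1)) for z in (150,140,130,118,112,86)])
```

```text
side [1135.  652.  591.] [(150, array([271. , 181.9])), (140, array([270.9, 185.6])), (130, array([270.9, 189.3])), (118, array([270.8, 193.6])), (112, array([270.8, 195.7])), (86, array([270.7, 204.7]))]
scene [ 194. -160.  739.] [(150, array([256.9, 142. ])), (140, array([257. , 145.3])), (130, array([257. , 148.6])), (118, array([257. , 152.5])), (112, array([257. , 154.4])), (86, array([257.1, 162.4]))]
```

Call:
arm_command(
  targets=[
    {"translation": [0,0,-17],"angular": [0,0,0],"jaw": 0},
    {"translation": [0,0,-31],"angular": [0,0,0],"jaw": 0},
    {"translation": [0,0,-35],"angular": [0,0,0],"jaw": 0},
    {"translation": [0,0,-36],"angular": [0,0,0],"jaw": 0},
    {"translation": [0,0,-36],"angular": [0,0,0],"jaw": 0},
    {"translation": [0,0,-36],"angular": [0,0,0],"jaw": 0},
  ],
)

```text
time_s: 9.28
ee_pos: [562.3, 360.2, 111.5]
tcp_rot: [0.79, 0.613, 0.0, 0.0]
force: [-0.4, -0.7, -0.1]
opening: 0.003
grip_force: 0.0
```

Call:
arm_command(
  targets=[
    {"translation": [0,0,-1],"angular": [0,0,0],"jaw": 0},
    {"translation": [0,0,-2],"angular": [0,0,0],"jaw": 0},
    {"translation": [0,0,-2],"angular": [0,0,0],"jaw": 0},
  ],
)

```text
time_s: 9.65
ee_pos: [562.1, 360.1, 109.1]
tcp_rot: [0.79, 0.613, 0.0, 0.0]
force: [0.4, 0.3, 0.9]
opening: -0.001
grip_force: 0.4
```

Call:
arm_command(
  targets=[
    {"translation": [0,0,-1],"angular": [0,0,0],"jaw": 0},
    {"translation": [0,0,-2],"angular": [0,0,0],"jaw": 0},
    {"translation": [0,0,-2],"angular": [0,0,0],"jaw": 0},
  ],
)

```text
time_s: 10.02
ee_pos: [562.0, 360.0, 106.9]
tcp_rot: [0.79, 0.613, -0.0, -0.0]
force: [0.1, 0.7, 0.6]
opening: 0.004
grip_force: 0.4
```

Call:
arm_command(
  targets=[
    {"translation": [0,0,-1],"angular": [0,0,0],"jaw": 0},
    {"translation": [0,0,-2],"angular": [0,0,0],"jaw": 0},
    {"translation": [0,0,-2],"angular": [0,0,0],"jaw": 0},
  ],
)

```text
time_s: 10.4
ee_pos: [562.1, 360.0, 105.2]
tcp_rot: [0.79, 0.613, 0.0, 0.0]
force: [0.1, 0.2, 4.0]
opening: 0.002
grip_force: 1.9
```

Call:
arm_command(
  targets=[
    {"translation": [0,0,-1],"angular": [0,0,0],"jaw": 0},
    {"translation": [0,0,-2],"angular": [0,0,0],"jaw": 0},
    {"translation": [0,0,-2],"angular": [0,0,0],"jaw": 0},
  ],
)

```text
time_s: 10.78
ee_pos: [562.0, 360.0, 103.0]
tcp_rot: [0.79, 0.613, 0.0, 0.0]
force: [-0.5, -0.7, 4.8]
opening: -0.001
grip_force: 2.2
```

Call:
arm_command(
  targets=[
    {"translation": [0,0,-1],"angular": [0,0,0],"jaw": 0},
    {"translation": [0,0,-2],"angular": [0,0,0],"jaw": 0},
    {"translation": [0,0,-2],"angular": [0,0,0],"jaw": 0},
  ],
)

```text
time_s: 11.15
ee_pos: [562.1, 360.0, 101.0]
tcp_rot: [0.79, 0.613, 0.0, -0.0]
force: [-0.8, -0.7, 5.0]
opening: 0.001
grip_force: 2.5
```

Call:
arm_command(
  targets=[
    {"translation": [0,0,25],"angular": [0,0,0],"jaw": 0},
    {"translation": [0,0,50],"angular": [0,0,0],"jaw": 0},
    {"translation": [-11,-50,50],"angular": [0,0,0],"jaw": 0.3},
    {"translation": [-22,-100,50],"angular": [0,0,0],"jaw": 0.65},
    {"translation": [-34,-156,40],"angular": [0,0,0],"jaw": 0.65},
    {"translation": [-34,-156,5],"angular": [0,0,0],"jaw": 0.65},
    {"translation": [-34,-156,-30],"angular": [0,0,0],"jaw": 0.65},
    {"translation": [-34,-156,-41],"angular": [0,0,0],"jaw": 0.65},
    {"translation": [-34,-156,-41],"angular": [0,0,0],"jaw": 0.65},
    {"translation": [-34,-156,-41],"angular": [0,0,0],"jaw": 0.65},
  ],
)

```text
time_s: 12.4
ee_pos: [528.8, 204.5, 61.0]
tcp_rot: [0.79, 0.613, 0.001, 0.0]
force: [0.1, 0.2, 0.3]
opening: 0.648
grip_force: 0.0
```

Run:
```python
from cell import ctrl
import cv2
from h import *
s=ctrl.sense();t=s['ee_pos'];print(t,s['force'],s['opening'],ctrl.nose_length)
ims=[]
for n,(x0,y0,w,h) in {'wrist':(56,84,400,300),'side':(190,150,100,75),'scene':(230,165,100,75)}.items():
    p=ctrl.camera(n);k=400/w
    if n=='wrist': np.savez('w5.npz',**{k_:p[k_] for k_ in ['color','fx','fy','cx','cy','cam_to_world']})
    im=cv2.resize(p['color'][y0:y0+h,x0:x0+w,::-1],(400,300),interpolation=cv2.INTER_CUBIC)
    im=np.clip(im.astype(float)*2.2,0,255).astype('uint8').copy()
    for P,c in [(t,(0,0,255)),((t[0],t[1],44),(0,255,0)),((544.2,294.3,78),(255,0,0)),((544.2,294.3,18),(255,0,255))]:
        u=(pj(p,P)-[x0,y0])*k;cv2.circle(im,tuple(int(a) for a in u),3,c,-1)
    ims.append(im)
w=np.load('w5.npz')['color'][60:180,170:330,::-1]
w=cv2.resize(np.clip(w.astype(float)*1.6,0,255).astype('uint8'),(400,300),interpolation=cv2.INTER_CUBIC)
cv2.imwrite('pics/w5.png',np.vstack([np.hstack(ims[:2]),np.hstack([ims[2],w])]))
```

```text
[528.78598366 204.45153705  61.01439727] [0.13819344 0.23571575 0.33763133] 0.6480113011208269 17.0
```

View pics/w5.png

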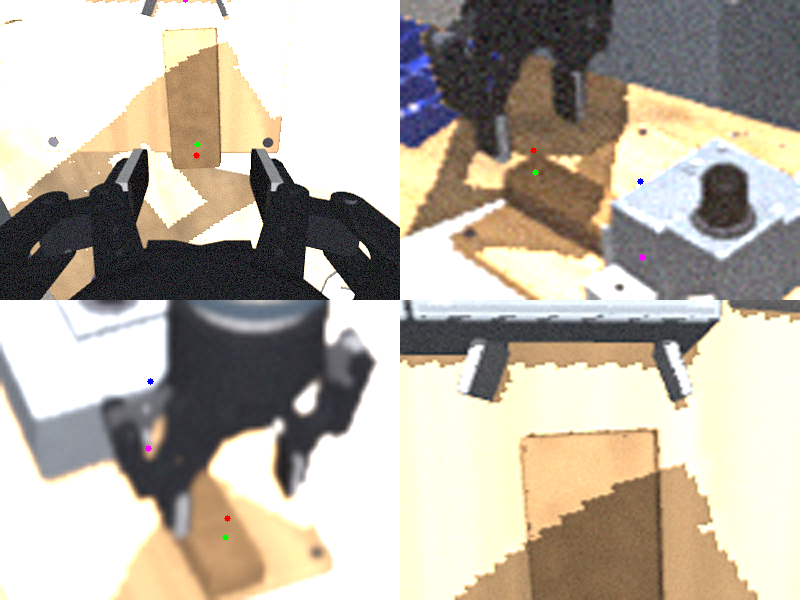

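Run:
```python
from h import *
p=np.load('w5.npz');t=np.array([528.8,204.45])
X=np.array([.2487,.9686]);Y=np.array([-.9686,.2487])
for n,u,v,z in [('lipL tip',463,392,46),('lipR tip',685,402,46),('lipL root',475,344,46),('lipR root',662,344,46),('lipRrootin',655,344,46),('lipLrootin',490,344,46),('hoodR',722,322,78),('hoodfrontL',400,318,78),('blkFL',523,437,44),('blkFR',657,431,44),('FLb',525,439,44)]:
    P=bp(p,170+(u-400)/2.5,60+(v-300)/2.5,z)[:2];d=P-t;print(n,P.round(1),'rel x %.1f y %.1f'%(d@X,d@Y))
# block rear in topleft crop (scale 1, origin 56,84)
for n,u,v in [('RL',173,167),('RR',220,166),('midL',168,100),('midR',219,100)]:
    P=bp(p,56+u,84+v,44)[:2];d=P-t;print(n,P.round(1),'rel x %.1f y %.1f'%(d@X,d@Y))
for n,u,v,z in [('padL',147,150,62),('padR',252,150,62),('padL',147,150,70),('padR',252,150,70)]:
    P=bp(p,56+u,84+v,z)[:2];d=P-t;print(n,z,'rel x %.1f y %.1f'%(d@X,d@Y))
```

```text
lipL tip [517.5 290.6] rel x 80.6 y 32.4
lipR tip [565.4 276.1] rel x 78.5 y -17.6
lipL root [523.2 299.5] rel x 90.7 y 29.1
lipR root [563.1 289.2] rel x 90.7 y -12.2
lipRrootin [561.6 289.6] rel x 90.7 y -10.6
lipLrootin [526.4 298.7] rel x 90.7 y 25.8
hoodR [571.3 287.2] rel x 90.7 y -20.6
hoodfrontL [516.3 302. ] rel x 91.4 y 36.3
blkFL [527.6 278. ] rel x 70.9 y 19.5
blkFR [557.9 271.5] rel x 72.2 y -11.5
FLb [527.9 277.4] rel x 70.5 y 19.0
RL [509.2 192.6] rel x -16.3 y 16.0
RR [539.7 185.6] rel x -15.6 y -15.2
midL [518.8 237.6] rel x 29.6 y 18.0
midR [549.4 229.7] rel x 29.6 y -13.6
padL 62 rel x 4.1 y 29.1
padR 62 rel x 4.1 y -32.1
padL 70 rel x 7.8 y 27.5
padR 70 rel x 7.7 y -30.5
```

Call:
arm_command(
  targets=[
    {"translation": [-2.4,0.6,-12],"angular": [0,0,0],"jaw": 0.65},
    {"translation": [-2.4,0.6,-22],"angular": [0,0,0],"jaw": 0.65},
    {"translation": [-2.4,0.6,-26],"angular": [0,0,0],"jaw": 0.65},
    {"translation": [-2.4,0.6,-29],"angular": [0,0,0],"jaw": 0.65},
    {"translation": [-2.4,0.6,-29],"angular": [0,0,0],"jaw": 0.65},
  ],
)

```text
time_s: 13.18
ee_pos: [525.5, 204.6, 30.7]
tcp_rot: [0.79, 0.613, -0.0, -0.0]
force: [-0.8, 0.1, 0.3]
opening: 0.649
grip_force: 0.0
```

Call:
arm_command(
  targets=[
    {"translation": [0,0,-3],"angular": [0,0,0],"jaw": 0.65},
    {"translation": [0,0,-6],"angular": [0,0,0],"jaw": 0.65},
    {"translation": [0,0,-8],"angular": [0,0,0],"jaw": 0.65},
    {"translation": [0,0,-8],"angular": [0,0,0],"jaw": 0.65},
  ],
)

```text
time_s: 13.68
ee_pos: [525.5, 204.6, 22.8]
tcp_rot: [0.79, 0.613, -0.0, -0.0]
force: [1.0, 0.5, -0.1]
opening: 0.651
grip_force: 0.0
```

Call:
arm_command(
  targets=[
    {"translation": [0,0,-3],"angular": [0,0,0],"jaw": 0.65},
    {"translation": [0,0,-6],"angular": [0,0,0],"jaw": 0.65},
    {"translation": [0,0,-6],"angular": [0,0,0],"jaw": 0.65},
  ],
)

```text
time_s: 14.05
ee_pos: [525.4, 204.5, 16.6]
tcp_rot: [0.79, 0.613, -0.0, -0.0]
force: [-0.1, -0.2, 0.0]
opening: 0.652
grip_force: 0.0
```

Call:
arm_command(
  targets=[
    {"translation": [0,0,0],"angular": [0,0,0],"jaw": 0.3},
    {"translation": [0,0,0],"angular": [0,0,0],"jaw": 0.3},
    {"translation": [0,0,0],"angular": [0,0,0],"jaw": 0.3},
    {"translation": [0,0,0],"angular": [0,0,0],"jaw": 0.3},
    {"translation": [0,0,0],"angular": [0,0,0],"jaw": 0.3},
    {"translation": [0,0,0],"angular": [0,0,0],"jaw": 0.3},
  ],
  force=20,
)

```text
time_s: 14.8
ee_pos: [525.7, 204.6, 17.1]
tcp_rot: [0.79, 0.613, 0.0, 0.0]
force: [-0.4, 0.6, 3.3]
opening: 0.375
grip_force: 19.9
```

Run:
```python
from cell import ctrl
import cv2
from h import *
s=ctrl.sense();t=s['ee_pos'];print(t,s['force'],s['opening'],s['grip_force'])
p=ctrl.camera('wrist');np.savez('w6.npz',**{k_:p[k_] for k_ in ['color','fx','fy','cx','cy','cam_to_world']})
for k in ['cork_block_centre','clamp_mouth']:print(k,ctrl.place_of(k,p)[:1])
```

```text
[525.74931867 204.63828934  17.14291656] [-0.43684081  0.64597428  3.32644072] 0.37506822926535316 19.85915958881378
cork_block_centre [{'point': [526.3, 229.1, 30.6], 'score': 0.95}]
clamp_mouth [{'point': [539.1, 292.4, 31.1], 'score': 0.77}]
```

Call:
arm_command(
  targets=[
    {"translation": [-2.4,0.6,0],"angular": [0,0,0],"jaw": 0.3},
    {"translation": [-4.8,1.2,0],"angular": [0,0,0],"jaw": 0.3},
    {"translation": [-4.3,3.2,0],"angular": [0,0,0],"jaw": 0.3},
    {"translation": [-4.3,3.2,0],"angular": [0,0,0],"jaw": 0.3},
  ],
)

```text
time_s: 15.45
ee_pos: [520.8, 207.4, 17.1]
tcp_rot: [0.79, 0.613, -0.001, 0.0]
force: [-1.0, -3.9, 6.7]
opening: 0.377
grip_force: 20.0
```

Run:
```python
from cell import ctrl
import cv2
from h import *
s=ctrl.sense();t=s['ee_pos'];print(t,s['force'],s['opening'],s['grip_force'])
p=ctrl.camera('wrist');np.savez('w6.npz',**{k_:p[k_] for k_ in ['color','fx','fy','cx','cy','cam_to_world']})
w=p['color'][60:210,160:360,::-1]
w=cv2.resize(np.clip(w.astype(float)*1.8,0,255).astype('uint8'),(800,600),interpolation=cv2.INTER_CUBIC)
cv2.imwrite('pics/w6.png',w)
```

```text
[520.80591943 207.35279889  17.09943179] [-1.03742145 -3.87765541  6.67089094] 0.3766783181414669 19.978545606136322
```

View pics/w6.png

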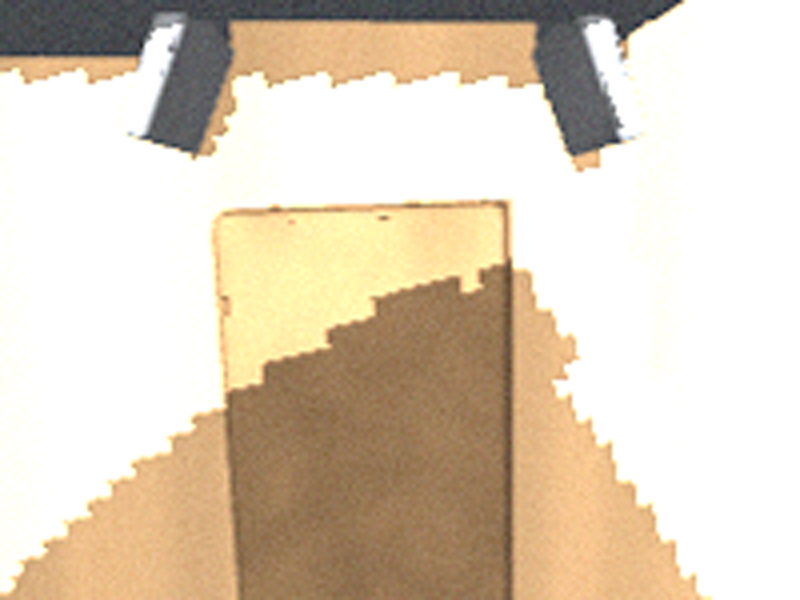

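Call:
arm_command(
  targets=[
    {"translation": [0,0,0.5],"angular": [0,0,-1.8],"jaw": 0.3},
    {"translation": [0.7,2.9,0.5],"angular": [0,0,-1.8],"jaw": 0.3},
    {"translation": [2.0,7.8,0.5],"angular": [0,0,-1.8],"jaw": 0.3},
    {"translation": [3.0,11.6,0.5],"angular": [0,0,-1.8],"jaw": 0.3},
    {"translation": [4.0,15.5,0.5],"angular": [0,0,-1.8],"jaw": 0.3},
    {"translation": [5.0,19.4,0.5],"angular": [0,0,-1.8],"jaw": 0.3},
    {"translation": [5.0,19.4,0.5],"angular": [0,0,-1.8],"jaw": 0.3},
  ],
)

```text
time_s: 16.38
ee_pos: [526.4, 227.5, 17.5]
tcp_rot: [0.8, 0.601, 0.0, -0.0]
force: [-0.4, -0.1, 0.7]
opening: 0.374
grip_force: 19.5
```

Call:
arm_command(
  targets=[
    {"translation": [1.0,3.9,0],"angular": [0,0,0],"jaw": 0.3},
    {"translation": [2.0,7.8,0],"angular": [0,0,0],"jaw": 0.3},
    {"translation": [3.0,11.6,0],"angular": [0,0,0],"jaw": 0.3},
    {"translation": [3.0,11.6,0],"angular": [0,0,0],"jaw": 0.3},
  ],
)

```text
time_s: 16.88
ee_pos: [529.4, 239.1, 17.5]
tcp_rot: [0.8, 0.601, 0.0, 0.0]
force: [-0.4, 0.5, -1.0]
opening: 0.378
grip_force: 19.5
```

Call:
arm_command(
  targets=[
    {"translation": [1.0,3.9,0],"angular": [0,0,0],"jaw": 0.3},
    {"translation": [2.0,7.8,0],"angular": [0,0,0],"jaw": 0.3},
    {"translation": [2.0,7.8,0],"angular": [0,0,0],"jaw": 0.3},
  ],
)

```text
time_s: 17.25
ee_pos: [531.4, 247.0, 17.5]
tcp_rot: [0.8, 0.601, 0.0, 0.0]
force: [0.9, 0.2, -0.0]
opening: 0.372
grip_force: 19.5
```

Run:
```python
from cell import ctrl
import cv2
from h import *
s=ctrl.sense();t=s['ee_pos'];print(t,s['force'],s['moment'],s['opening'],s['grip_force'])
m=np.array([544.2,294.3]);X=np.array([.2487,.9686]);Y=np.array([-.9686,.2487])
d=t[:2]-m;print('tcp in clamp',d@X,d@Y)
for n in ['wrist','side']:
    p=ctrl.camera(n)
    print(n,[(k,ctrl.place_of(k,p)[:1]) for k in ['cork_block_centre','clamp_mouth']])
```

```text
[531.43841653 246.95072582  17.50543347] [ 0.88248632  0.17084083 -0.00498242] [-0.03648826 -0.01411119 -0.04257519] 0.37211767287457537 19.52306091785431
tcp in clamp -49.036312781299166 0.5851052642030403
wrist [('cork_block_centre', [{'point': [532.5, 273.6, 33.4], 'score': 0.56}]), ('clamp_mouth', [])]
side [('cork_block_centre', [{'point': [532.8, 272.4, 32.3], 'score': 0.65}]), ('clamp_mouth', [{'point': [540.8, 292.4, 32.8], 'score': 0.89}])]
```

Call:
arm_command(
  targets=[
    {"translation": [0,0,0],"angular": [0,0,0],"jaw": 0.65},
    {"translation": [0,0,0],"angular": [0,0,0],"jaw": 0.65},
    {"translation": [0,0,0],"angular": [0,0,0],"jaw": 0.65},
    {"translation": [-3,-11.6,0],"angular": [0,0,1.8],"jaw": 0.65},
    {"translation": [-6,-23.2,0],"angular": [0,0,1.8],"jaw": 0.65},
    {"translation": [-9.7,-37.7,0],"angular": [0,0,1.8],"jaw": 0.65},
    {"translation": [-9.7,-37.7,0],"angular": [0,0,1.8],"jaw": 0},
    {"translation": [-9.7,-37.7,-2],"angular": [0,0,1.8],"jaw": 0},
    {"translation": [-9.7,-37.7,-2],"angular": [0,0,1.8],"jaw": 0},
    {"translation": [-9.7,-37.7,-2],"angular": [0,0,1.8],"jaw": 0},
  ],
)

```text
time_s: 18.8
ee_pos: [521.7, 209.2, 15.4]
tcp_rot: [0.79, 0.613, 0.0, -0.0]
force: [-0.2, -0.1, 0.5]
opening: -0.002
grip_force: 0.0
```

Call:
arm_command(
  targets=[
    {"translation": [0,0,0],"angular": [0,0,0],"jaw": 0},
    {"translation": [0,0,0],"angular": [0,0,0],"jaw": 0},
  ],
)

```text
time_s: 19.05
ee_pos: [521.6, 209.0, 15.5]
tcp_rot: [0.79, 0.613, 0.0, 0.0]
force: [-0.5, -0.2, -0.2]
opening: 0.001
grip_force: 0.0
```

Call:
arm_command(
  targets=[
    {"translation": [1.2,4.8,0],"angular": [0,0,0],"jaw": 0},
    {"translation": [2.5,9.7,0],"angular": [0,0,0],"jaw": 0},
    {"translation": [3.7,14.5,0],"angular": [0,0,0],"jaw": 0},
    {"translation": [5.0,19.4,0],"angular": [0,0,0],"jaw": 0},
    {"translation": [6.2,24.2,0],"angular": [0,0,0],"jaw": 0},
    {"translation": [6.2,24.2,0],"angular": [0,0,0],"jaw": 0},
  ],
)

```text
time_s: 19.8
ee_pos: [528.0, 233.6, 15.5]
tcp_rot: [0.79, 0.613, 0.0, 0.0]
force: [0.7, 0.5, -0.1]
opening: 0.004
grip_force: 0.0
```

Call:
arm_command(
  targets=[
    {"translation": [0.7,2.9,0],"angular": [0,0,0],"jaw": 0},
    {"translation": [0.7,2.9,0],"angular": [0,0,0],"jaw": 0},
  ],
)

```text
time_s: 20.05
ee_pos: [528.6, 236.2, 15.5]
tcp_rot: [0.79, 0.613, 0.0, -0.0]
force: [-0.2, 0.2, -0.4]
opening: -0.003
grip_force: 0.0
```

Call:
arm_command(
  targets=[
    {"translation": [0.5,1.9,0],"angular": [0,0,0],"jaw": 0},
    {"translation": [0.5,1.9,0],"angular": [0,0,0],"jaw": 0},
  ],
)

```text
time_s: 20.3
ee_pos: [529.1, 238.0, 15.5]
tcp_rot: [0.79, 0.613, 0.0, 0.0]
force: [0.9, -0.4, 0.0]
opening: 0.001
grip_force: 0.0
```

Call:
arm_command(
  targets=[
    {"translation": [0.5,1.9,0],"angular": [0,0,0],"jaw": 0},
    {"translation": [0.5,1.9,0],"angular": [0,0,0],"jaw": 0},
  ],
)

```text
time_s: 20.55
ee_pos: [529.2, 239.2, 15.4]
tcp_rot: [0.79, 0.613, -0.001, 0.0]
force: [-0.7, -4.8, 2.8]
opening: -0.0
grip_force: 2.4
```

Call:
arm_command(
  targets=[
    {"translation": [0.4,1.5,0],"angular": [0,0,0],"jaw": 0},
    {"translation": [0.4,1.5,0],"angular": [0,0,0],"jaw": 0},
    {"translation": [0.4,1.5,0],"angular": [0,0,0],"jaw": 0},
  ],
)

```text
time_s: 20.92
ee_pos: [529.0, 239.3, 15.5]
tcp_rot: [0.79, 0.613, -0.002, 0.001]
force: [0.2, -12.3, 6.1]
opening: 0.001
grip_force: 6.4
```

Run:
```python
from cell import ctrl
import cv2
from h import *
s=ctrl.sense();t=s['ee_pos'];print(t,s['force'])
X=np.array([.2487,.9686]);Y=np.array([-.9686,.2487])
for n in ['wrist','side','scene']:
    p=ctrl.camera(n)
    r=[ctrl.place_of(k,p)[:1] for k in ['cork_block_centre','clamp_mouth']]
    print(n,r)
```

```text
[529.03837798 239.27714019  15.4539398 ] [  0.15587074 -12.34006802   6.14429606]
wrist [[], []]
side [[{'point': [539.5, 295.3, 36.5], 'score': 0.44}], [{'point': [542.6, 292.2, 33.5], 'score': 0.93}]]
scene [[], [{'point': [539.7, 291.9, 34.2], 'score': 0.79}]]
```

Call:
arm_command(
  targets=[
    {"translation": [-1.5,-5.8,0],"angular": [0,0,0],"jaw": 0},
    {"translation": [-3.5,-13.6,0],"angular": [0,0,0],"jaw": 0},
    {"translation": [-3.5,-13.6,50],"angular": [0,0,0],"jaw": 0},
    {"translation": [-3.5,-13.6,100],"angular": [0,0,0],"jaw": 0},
    {"translation": [-3.5,-13.6,140],"angular": [0,0,0],"jaw": 0},
    {"translation": [8,31,140],"angular": [0,0,0],"jaw": 0},
    {"translation": [20,76,140],"angular": [0,0,0],"jaw": 0},
    {"translation": [30.7,119,135],"angular": [0,0,0],"jaw": 0},
    {"translation": [30.7,119,120],"angular": [0,0,0],"jaw": 0},
    {"translation": [30.7,119,115],"angular": [0,0,0],"jaw": 0},
  ],
)

```text
time_s: 22.62
ee_pos: [559.4, 359.4, 128.8]
tcp_rot: [0.79, 0.613, -0.001, -0.0]
force: [0.6, -0.6, 1.0]
opening: 0.003
grip_force: 0.0
```

Run:
```python
from cell import ctrl
from h import *
s=ctrl.sense();print(s['ee_pos'],s['force'],s['grip_force'])
for n in ['side','scene']:
    p=ctrl.camera(n)
    print(n,[ctrl.place_of(k,p)[:1] for k in ['cork_block_centre','clamp_mouth','bottle_centre','house_centre','weight_centre']])
```

```text
[559.43414029 359.37576231 128.80789727] [ 0.5880861  -0.58761814  1.01054334] 0.0
side [[{'point': [539.4, 294.6, 33.1], 'score': 0.5}], [{'point': [543.8, 291.4, 33.7], 'score': 0.66}], [{'point': [471.8, 380.4, 63.7], 'score': 0.47}], [{'point': [618.7, 367.8, 43.2], 'score': 0.65}], [{'point': [597.9, 312.1, 28.2], 'score': 0.77}]]
scene [[{'point': [542.3, 292.6, 31.2], 'score': 0.66}], [{'point': [540.7, 292.0, 33.1], 'score': 0.83}], [{'point': [469.4, 380.5, 61.1], 'score': 0.59}], [{'point': [615.0, 364.0, 40.8], 'score': 0.76}], [{'point': [600.2, 312.9, 27.1], 'score': 0.66}]]
```

Call:
arm_command(
  targets=[
    {"translation": [1,0.5,-10],"angular": [0,0,0],"jaw": 0},
    {"translation": [1,0.5,-17],"angular": [0,0,0],"jaw": 0},
    {"translation": [1,0.5,-22],"angular": [0,0,0],"jaw": 0},
    {"translation": [1,0.5,-26],"angular": [0,0,0],"jaw": 0},
    {"translation": [1,0.5,-30],"angular": [0,0,0],"jaw": 0},
    {"translation": [1,0.5,-33],"angular": [0,0,0],"jaw": 0},
    {"translation": [1,0.5,-35],"angular": [0,0,0],"jaw": 0},
    {"translation": [1,0.5,-35],"angular": [0,0,0],"jaw": 0},
  ],
)

```text
time_s: 24.22
ee_pos: [561.3, 360.7, 96.2]
tcp_rot: [0.79, 0.613, -0.0, -0.0]
force: [-4.1, -1.8, 9.2]
opening: -0.001
grip_force: 4.7
```

Call:
arm_command(
  targets=[
    {"translation": [0,0,-1],"angular": [0,0,0],"jaw": 0},
    {"translation": [0,0,-2],"angular": [0,0,0],"jaw": 0},
    {"translation": [0,0,-2],"angular": [0,0,0],"jaw": 0},
  ],
)

```text
time_s: 24.6
ee_pos: [561.4, 360.7, 94.5]
tcp_rot: [0.79, 0.613, -0.0, -0.0]
force: [-3.4, -2.9, 11.4]
opening: -0.0
grip_force: 5.4
```

Call:
arm_command(
  targets=[
    {"translation": [0,0,-1],"angular": [0,0,0],"jaw": 0},
    {"translation": [0,0,-2],"angular": [0,0,0],"jaw": 0},
    {"translation": [0,0,-2],"angular": [0,0,0],"jaw": 0},
  ],
)

```text
time_s: 24.98
ee_pos: [561.4, 360.7, 92.6]
tcp_rot: [0.79, 0.613, -0.0, -0.0]
force: [-4.9, -3.0, 12.3]
opening: 0.0
grip_force: 6.0
```

Call:
arm_command(
  targets=[
    {"translation": [0,0,-1],"angular": [0,0,0],"jaw": 0},
    {"translation": [0,0,-1],"angular": [0,0,0],"jaw": 0},
    {"translation": [0,0,-1],"angular": [0,0,0],"jaw": 0},
  ],
)

```text
time_s: 25.35
ee_pos: [561.4, 360.7, 91.7]
tcp_rot: [0.79, 0.613, -0.0, -0.0]
force: [-5.4, -2.7, 12.6]
opening: -0.003
grip_force: 6.4
```

Call:
arm_command(
  targets=[
    {"translation": [0,0,-1.5],"angular": [0,0,0],"jaw": 0},
    {"translation": [0,0,-1.5],"angular": [0,0,0],"jaw": 0},
    {"translation": [0,0,-1.5],"angular": [0,0,0],"jaw": 0},
  ],
)

```text
time_s: 25.72
ee_pos: [561.4, 360.7, 90.3]
tcp_rot: [0.79, 0.613, -0.0, -0.0]
force: [-5.8, -4.1, 14.4]
opening: -0.0
grip_force: 6.9
```

Call:
arm_command(
  targets=[
    {"translation": [0,0,-1],"angular": [0,0,0],"jaw": 0},
    {"translation": [0,0,-1],"angular": [0,0,0],"jaw": 0},
    {"translation": [0,0,-1],"angular": [0,0,0],"jaw": 0},
  ],
)

```text
time_s: 26.1
ee_pos: [561.4, 360.7, 89.5]
tcp_rot: [0.79, 0.613, -0.0, -0.0]
force: [-5.4, -3.5, 14.8]
opening: 0.001
grip_force: 7.2
```

Call:
arm_command(
  targets=[
    {"translation": [0,0,-1],"angular": [0,0,0],"jaw": 0},
    {"translation": [0,0,-1],"angular": [0,0,0],"jaw": 0},
    {"translation": [0,0,-1],"angular": [0,0,0],"jaw": 0},
  ],
)

```text
time_s: 26.48
ee_pos: [561.4, 360.7, 88.6]
tcp_rot: [0.79, 0.613, -0.0, -0.0]
force: [-5.8, -4.0, 15.6]
opening: -0.003
grip_force: 7.8
```

Call:
arm_command(
  targets=[
    {"translation": [0,0,-1],"angular": [0,0,0],"jaw": 0},
    {"translation": [0,0,-1],"angular": [0,0,0],"jaw": 0},
    {"translation": [0,0,-1],"angular": [0,0,0],"jaw": 0},
  ],
)

```text
time_s: 26.85
ee_pos: [561.5, 360.7, 87.8]
tcp_rot: [0.79, 0.613, -0.0, -0.0]
force: [-7.2, -3.9, 16.9]
opening: 0.001
grip_force: 8.8
```

Call:
arm_command(
  targets=[
    {"translation": [0,0,-1],"angular": [0,0,0],"jaw": 0},
    {"translation": [0,0,-1],"angular": [0,0,0],"jaw": 0},
    {"translation": [0,0,-1],"angular": [0,0,0],"jaw": 0},
  ],
)

```text
time_s: 27.22
ee_pos: [561.5, 360.8, 87.1]
tcp_rot: [0.79, 0.613, 0.0, -0.0]
force: [-7.4, -5.2, 20.0]
opening: 0.002
grip_force: 9.9
```

Call:
arm_command(
  targets=[
    {"translation": [0,0,-0.7],"angular": [0,0,0],"jaw": 0},
    {"translation": [0,0,-0.7],"angular": [0,0,0],"jaw": 0},
    {"translation": [0,0,-0.7],"angular": [0,0,0],"jaw": 0},
  ],
)

```text
time_s: 27.6
ee_pos: [561.5, 360.7, 86.6]
tcp_rot: [0.79, 0.613, 0.0, 0.0]
force: [-8.6, -6.2, 22.3]
opening: 0.001
grip_force: 10.7
```

Call:
arm_command(
  targets=[
    {"translation": [0,0,10],"angular": [0,0,0],"jaw": 0},
    {"translation": [0,0,25],"angular": [0,0,0],"jaw": 0},
    {"translation": [0,0,38],"angular": [0,0,0],"jaw": 0},
    {"translation": [0,0,38],"angular": [0,0,0],"jaw": 0},
    {"translation": [0,0,38],"angular": [0,0,0],"jaw": 0},
    {"translation": [0,0,25],"angular": [0,0,0],"jaw": 0},
    {"translation": [0,0,20],"angular": [0,0,0],"jaw": 0},
    {"translation": [0,0,18],"angular": [0,0,0],"jaw": 0},
    {"translation": [0,0,18],"angular": [0,0,0],"jaw": 0},
    {"translation": [0,0,18],"angular": [0,0,0],"jaw": 0},
  ],
)

```text
time_s: 28.85
ee_pos: [561.6, 360.8, 102.4]
tcp_rot: [0.79, 0.613, 0.0, -0.0]
force: [-0.9, 0.8, 2.1]
opening: 0.003
grip_force: 0.4
```

Call:
arm_command(
  targets=[
    {"translation": [0,0,20],"angular": [0,0,0],"jaw": 0},
    {"translation": [0,0,60],"angular": [0,0,0],"jaw": 0},
    {"translation": [0,-30,110],"angular": [0,0,0],"jaw": 0},
    {"translation": [0,-80,150],"angular": [0,0,0],"jaw": 0},
    {"translation": [0,-120,190],"angular": [0,0,0],"jaw": 0},
    {"translation": [0,-120,190],"angular": [0,0,0],"jaw": 0},
  ],
)

```text
time_s: 29.6
ee_pos: [563.6, 239.1, 298.2]
tcp_rot: [0.791, 0.612, 0.004, 0.001]
force: [-0.1, 0.4, -0.4]
opening: 0.0
grip_force: 0.0
```

Run:
```python
from cell import ctrl
from h import *
for n in ['wrist','side','scene']:
    p=ctrl.camera(n)
    print(n,[(k,[np.round(r['point']) for r in ctrl.place_of(k,p)[:1]]) for k in ['cork_block_centre','clamp_mouth','bottle_centre','house_centre','weight_centre']])
p=ctrl.camera('wrist')
```

```text
wrist [('cork_block_centre', [array([540., 291.,  31.])]), ('clamp_mouth', [array([542., 292.,  32.])]), ('bottle_centre', [array([471., 384.,  65.])]), ('house_centre', [array([612., 362.,  38.])]), ('weight_centre', [array([599., 306.,  34.])])]
side [('cork_block_centre', [array([472., 377.,  63.])]), ('clamp_mouth', [array([545., 292.,  30.])]), ('bottle_centre', [array([472., 379.,  63.])]), ('house_centre', [array([616., 367.,  43.])]), ('weight_centre', [array([597., 312.,  32.])])]
scene [('cork_block_centre', [array([540., 298.,  33.])]), ('clamp_mouth', [array([542., 293.,  34.])]), ('bottle_centre', [array([468., 380.,  61.])]), ('house_centre', []), ('weight_centre', [array([600., 309.,  29.])])]
```

Block home, clamp shut by touch, other things unmoved.

```bash
python3 -c "
from cell import ctrl
print(ctrl.finish_job())"
```

```text
the job is handed in; nothing more can be done
None
```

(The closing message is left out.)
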